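Pop the cover of the label printer for a new roll

ROBOT

A 6-joint arm with a two-finger parallel gripper is mounted at the origin on the work surface. World frame = base frame: x ahead of the robot, y to its left, z up, the work surface at z = 0. Lengths are in m, angles in degrees, forces in N, time in s.
With the tool pointing down it reaches from about 0.4 to 0.825 m from the base axis. Payload 7 kg.
Tool frame: the origin (TCP) lies at the very end of the fingers, on their centre line; the grasp point (between the pads) lies 19 mm behind it; z points along the fingers, y is the direction in which the jaws open and shut (so a half turn about z gives the same grasp; the last joint's range is limited). The gripper opens to 88 mm and grips with 3 to 60 N. Pads are 19 mm wide; open, the fingers measure 130 mm over their backs; the gripper's body (78 mm by 193 mm) begins 47 mm behind the grasp point.
Start: joints at [93.226, 20.546, 0.682, 0, -70.136, -16.507], TCP at [0.155, 0.657, 0.227] pointing down, gripper open.
Joint ranges: [-176.03, 176.03], [-82.01, 121.73], [-58.28, 71.71], [-173.87, 95.51], [-174.79, -0.11], [-173.66, 173.66]. Speed limits (degrees/s): [136.94, 136.94, 172.46, 180, 180, 180].

INTERFACE

Orientations are given as [roll, pitch, yaw] about the fixed x, y, z axes, in that order (R = Rz(yaw) Ry(pitch) Rx(roll)).
In Python, from plant import ctrl, snapshot, workorder gives the robot as it stands. The module is installed in compiled form; this text tells all that it offers.
- The arm moves only by the shell command python3 -m creep 'ROWS'. ROWS is JSON, a list of rows, each a list of 5 numbers: the shift along the tool's x, y, z scaled (see below), then the turn about the tool's z scaled (see below), then the finger opening in mm, from 0 to 87.6. A call has exactly 8 rows; each row is the pose to reach, as a shift and turn from the pose commanded when the call began, along the tool's axes at that moment, turning the shorter way round; what a row does not reach only later rows make up. The controller multiplies each number of a shift by 0.1 m and each number of a turn by 180 degrees. A row lasts 1/12 s, in which the tool goes at most 41.7 mm and 7.16 degrees, less where a joint would pass 70% of its speed; a pose out of reach is approached as far as the arm can. A call with a number of a shift or a turn outside -1 to 1 is refused whole. A call with a gripper value outside its range is refused whole. The fingers move at their own pace and stop on an object; the grip force is fixed at half the most. Time passes only in rows, so rows that repeat a pose let the fingers close, or fill a call up. It gives the time, the measured TCP pose, the force and the opening at its end, in the units of the state.
- ctrl.get_obs(): the state, without advancing time (a new reading comes with each control period).
- snapshot(name): name is "scene" or "top"; returns a dict with "img" (480x640x3 uint8, blue, green, red), "camera_matrix" (3x3 intrinsics, pixels), "k1" (the pictures are not rectified: a ray, as slopes to the right and down, at radius r is drawn at 1 + k1 r^2 times it, then the intrinsics apply), "xyz" and "rotation" of the camera in the world. Camera axes: x right, y up, looking along -z (the intrinsics and any distortion apply to the point x, -y, -z); pixel columns grow to the right and rows downward; lengths in m; the calibration is good to about 2 mm. A picture is of the moment at which its call begins. There is no depth.
- workorder.close_job(): hands the job in, once; it reports no verdict.
The state is a dict: "clock": time; "joint_pos": joint angles; "qvel": joint speeds; "tau": joint torques, N m; "tool_pos": TCP position; "orientation": TCP orientation; "force": force on the tool from outside, world axes, zero at the start; "moment": the same for the moment, N m; "opening": finger opening in m.
Only numpy, scipy, OpenCV 4.12 (cv2) and the standard library are available. Lean on these libraries where they do the work, as an engineer would, in place of code of your own. Each camera call takes 0.05 s, during which the arm holds its last target.

TASK

The label printer on the chocolate bench needs a new roll, so pop its cover open. The catch's release pad is set flush into the flat white front panel on top of the printer, somewhere along the panel's middle line and in the same white, so feel along there with light touches of the shut fingertips if you cannot see it. Press the pad in until the cover springs up by itself, then let go and move clear; do not pry or push at the cover, pick nothing up, and leave the things on the bench where they are.

Things in the scene. Friction and masses are not known exactly. Their poses are not given: they have to be found in the camera images.
- printer: White label printer, fixed to the bench, 240 mm deep (x), 300 mm wide (y), 130 mm high, with a dark grey windowed cover. Origin: centre of its underside, on the bench; x from its front to its back, y to its left seen from the robot, z up. Top level and flat: white front panel from x = -120 to -45 mm over the full width, 130 mm high, then the cover from x = -43 to 112 mm.
- panel_mid (a point): Middle of the flat front panel, on its top face; axes as the printer's. The release pad is let into the panel on the line through this point along y, its centre anywhere from y = -40 to +40 mm: look or feel for it. Pad: 40 mm in x by 46 mm in y, white, top 1.5 mm below the rigid panel, dark gap of 1.5 mm around. The panel stops a light touch (3 N) hard; the pad lies lower and gives.
- release_pad (a joint): Travel of the release pad, m: 0 at rest, grows as it is pressed straight down, stop at 0.005. It starts to move at about 2 N, needs about 5 N at the stop, and springs back. The catch lets go of the cover at about 0.003.
- cover (a joint): Angle of the printer's cover about the hinge along its back edge, rad: 0 shut (held by the catch), 0.32 fully up. Once freed, its spring lifts it within a second and holds it up; its front edge (43 mm in front of the printer's origin) rises about 45 mm.
- egg: Chocolate egg on a foot, standing loose on the bench, 80 mm across, 114 mm high; origin at the centre of its underside.
- spare_roll: Spare roll of white labels standing loose on end on the bench, 86 mm across, 100 mm high; origin at the centre of its underside.
- jar: Blue jar with a steel cap, loose on the bench, 72 mm across, 95 mm high; origin at the centre of its underside.
- spatula: Spatula with a dark wooden handle, 240 mm long, lying loose on the bench to the right of the printer, under 30 mm high; origin on its underside near the middle, its x along the blade.

How it is judged (in metres and radians):
On the way, in this order (a step that is already met when the one before it is completed fails the run):
1. the release pad is pressed in (value of joint release_pad above 0.002 m), for 0.02 s.
2. the cover springs up (value of joint cover above 0.2 rad), for 0.2 s.
At the end, for the whole second after the job is handed in: The cover stands sprung up by more than 0.2 rad (0.32 is fully up), the release pad is let go and back within 1 mm of rest, and egg, spare roll, jar and spatula are within 20 mm of where they were (value of joint cover above 0.2 rad and value of joint release_pad below 0.001 m and distance of each of egg, spare_roll, jar, spatula from where it was at the start of the episode below 0.02 m); the robot touches nothing.
It fails at once if the cover is pried or pushed by the robot (more than 5 N) (contact force between any of the fingers, the arm and cover_c0 above 5 N).
It fails at once if a thing on the bench is lifted or knocked away (distance of any of egg, spare_roll, jar, spatula from where it was at the start of the episode above 0.03 m).
It also fails if it takes over 50 s, if anything falls off the work surface, if the arm or the gripper's body presses on something with over 40 N, if the wrist force passes 120 N, or if a joint passes its speed limit or range.

## Working session

There is one attempt and no reset: what is moved stays moved. The work goes in short steps, Python scripts to look and compute and a shell command to move; the robot and the scene stay as the last step left them, time stands still between calls to the robot, and variables do not carry over. Pictures are saved under pics/ and viewed, and the job is handed in when it is done.

```bash
mkdir -p pics; python3 - <<'E'
from plant import ctrl, snapshot
import cv2
o=ctrl.get_obs()
print({k:o[k] for k in ('clock','tool_pos','orientation','force','opening')})
for n in('scene','top'):
    s=snapshot(n); cv2.imwrite(f'pics/{n}0.png',s['img']); print(n,s['camera_matrix'],s['k1'],s['xyz'],s['rotation'])
E
```

```text
{'clock': 0.0, 'tool_pos': array([0.15497307, 0.65647354, 0.22561021]), 'orientation': array([ 1.79905330e+02, -7.43470495e-03, -1.32905615e+01]), 'force': array([0.27693598, 0.03221851, 0.36271571]), 'opening': 0.08745350654107888}
scene [[542.71140281   0.         310.71682814]
 [  0.         542.71140281 242.21330473]
 [  0.           0.           1.        ]] 0.005680513184247746 [ 1.31743242 -0.52533151  1.14675555] [4.12532338e+01 5.45113644e-02 5.48471078e+01]
top [[450.19980746   0.         318.74973244]
 [  0.         450.19980746 239.82522433]
 [  0.           0.           1.        ]] -0.06207613880677052 [0.38558038 0.00547912 1.21579942] [ 10.72425766  -1.74420156 -89.83202312]
```

View pics/scene0.png

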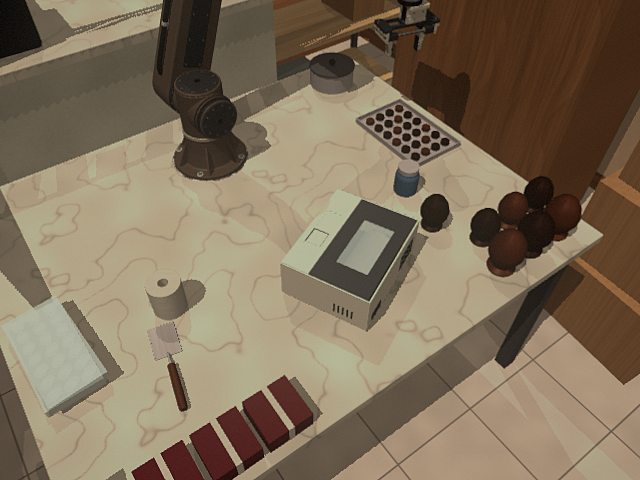

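View pics/top0.png

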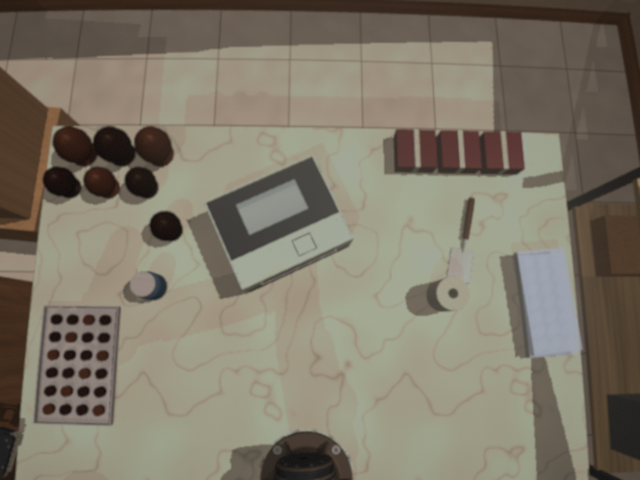

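The pad shows as a dark outline, near (317,237) in the scene view and (304,245) in the top view. I'll zoom in and locate it.

```bash
cat > h.py <<'E'
import numpy as np, cv2
from scipy.spatial.transform import Rotation as R
def ray(s,px):
    K=np.array(s['camera_matrix']); d=np.array([s['k1'],0,0,0.])
    u=cv2.undistortPoints(np.array([[px]],float),K,d)[0,0]
    r=R.from_euler('xyz',s['rotation'],degrees=True).as_matrix()
    return np.array(s['xyz']), r@np.array([u[0],-u[1],-1])
def at(s,px,z):
    c,d=ray(s,px); return c+d*(z-c[2])/d[2]
def proj(s,p):
    r=R.from_euler('xyz',s['rotation'],degrees=True).as_matrix()
    q=r.T@(np.array(p)-np.array(s['xyz'])); u=np.array([q[0],-q[1]])/-q[2]
    u=u*(1+s['k1']*(u@u)); K=np.array(s['camera_matrix']); return K[:2,:2]@u+K[:2,2]
E
python3 - <<'E'
from plant import snapshot
from h import *
s=snapshot('scene');t=snapshot('top')
print(at(s,(317,237),.13),at(t,(304,245),.13))
a=cv2.resize(s['img'][180:340,270:430],(560,560),interpolation=2)
b=cv2.resize(t['img'][150:300,200:360],None,fx=4,fy=4,interpolation=2)
cv2.imwrite('pics/sz.png',a);cv2.imwrite('pics/tz.png',b)
E
```

```text
[0.58259926 0.01026141 0.13      ] [0.57820365 0.00910664 0.13      ]
```

View pics/sz.png

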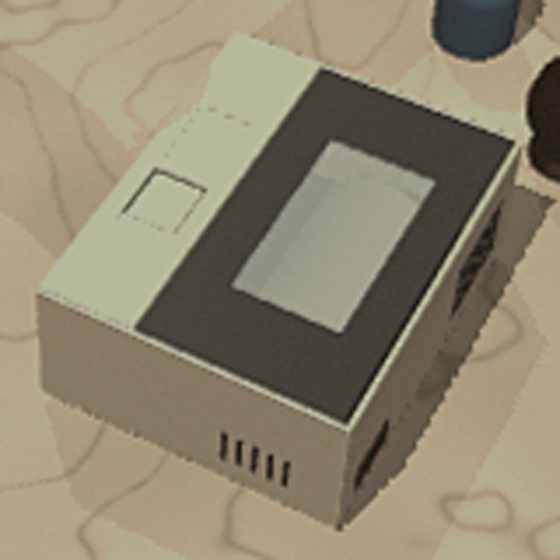

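View pics/tz.png

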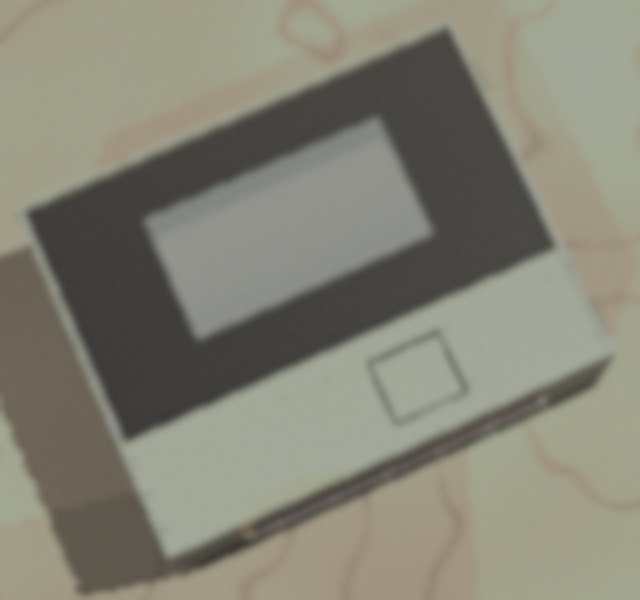

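```bash
python3 - <<'E'
from plant import snapshot,ctrl
from h import *
s=snapshot('scene');t=snapshot('top')
Z=lambda x,y:(200+x/4-.4,150+y/4-.4)
S=lambda x,y:(270+x/3.5-.35,180+y/3.5-.35)
def solve(c,pts):
    # fit printer pose x,y,yaw from top points
    from scipy.optimize import least_squares
    loc=np.array([p[0] for p in pts]);w=np.array([at(c,p[1],.13)[:2] for p in pts])
    def f(q):
        r=R.from_euler('z',q[2]).as_matrix()[:2,:2]
        return ((loc@r.T+q[:2])-w).ravel()
    q=least_squares(f,[.65,.05,.4]).x
    print(q[:2],np.degrees(q[2]),'res mm',np.round(f(q)*1000,1));return q
def padl(c,q,pxs):
    r=R.from_euler('z',q[2]).as_matrix()[:2,:2]
    for p in pxs:
        w=at(c,p,.13)[:2]; print('pad',w,(w-q[:2])@r*1000)
qt=solve(t,[((-.120,-.150),Z(612,352)),((-.120,.150),Z(168,557)),((.12,.15),Z(25,210)),((.12,-.15),Z(448,25))])
padl(t,qt,[Z(368,358),Z(441,331),Z(468,392),Z(399,424),Z(418.5,377)])
qs=solve(s,[((-.120,-.150),S(38,293)),((-.120,.150),S(240,34)),((.12,.15),S(519,143)),((.12,-.15),S(350,425))])
padl(s,qs,[S(123,213),S(159,171),S(207,191),S(174,232),S(165.5,202)])
o=ctrl.get_obs();print(o['clock'],o['tool_pos'],o['orientation'],o['force'])
E
```

```text
[0.6403629  0.07338546] 25.270529195788683 res mm [-1.8 -3.1 -2.2 -0.1  0.4  6.1  3.7 -2.9]
pad [0.59264278 0.03963898] [-57.55954556 -10.14563744]
pad [ 0.60995352 -0.00500455] [-60.96340441 -57.90671361]
pad [ 0.57199904 -0.02177472] [-102.44478669  -56.8695287 ]
pad [0.5518763  0.02019905] [-102.72352762  -10.32229789]
pad [0.58106881 0.00858147] [-81.28413535 -33.29017578]
[0.64314659 0.07458294] 25.448341408336972 res mm [-2.  -1.2 -4.  -0.4  0.7  5.2  5.3 -3.6]
pad [ 0.57457553 -0.02150644] [-103.20715198  -57.30133231]
pad [0.5561666  0.02315738] [-100.63800542   -9.06083601]
pad [0.59210859 0.04006352] [-60.91883659  -9.23921587]
pad [ 0.61012068 -0.00223355] [-62.82933082 -55.17207558]
pad [0.58350428 0.00941517] [-81.85780773 -33.21660698]
0.3 [0.15505286 0.65678798 0.22625324] [ 1.79969341e+02 -4.56350371e-03 -1.32830885e+01] [ 0.46770825 -0.1156492  -0.8356304 ]
```

```bash
python3 -m creep '[[0.11,0.1,0,0,0],[0.23,0.22,0,0,0],[0.35,0.33,0,0,0],[0.47,0.44,0,0,0],[0.59,0.55,0,0,0],[0.7,0.66,0,0,0],[0.82,0.78,0,0,0],[0.94,0.89,0,0,0]]'
python3 -m creep '[[0.11,0.1,0,0,0],[0.23,0.22,0,0,0],[0.35,0.33,0,0,0],[0.47,0.44,0,0,0],[0.59,0.55,0,0,0],[0.7,0.66,0,0,0],[0.82,0.78,0,0,0],[0.94,0.89,0,0,0]]'
```

```text
clock: 0.97
tool_pos: [0.227, 0.5471, 0.2267]
orientation: [-180.0, 0.0, -13.3]
force: [0.4, -0.9, -0.5]
opening: 0.0396
clock: 1.63
tool_pos: [0.2979, 0.439, 0.2266]
orientation: [180.0, 0.0, -13.3]
force: [0.2, -0.2, -0.2]
opening: 0.0004
```

```bash
python3 -m creep '[[0.11,0.1,0,0,0],[0.23,0.22,0,0,0],[0.35,0.33,0,0,0],[0.47,0.44,0,0,0],[0.59,0.55,0,0,0],[0.7,0.66,0,0,0],[0.82,0.78,0,0,0],[0.94,0.89,0,0,0]]'
python3 -m creep '[[0.11,0.1,0,0,0],[0.23,0.22,0,0,0],[0.35,0.33,0,0,0],[0.47,0.44,0,0,0],[0.59,0.55,0,0,0],[0.7,0.66,0,0,0],[0.82,0.78,0,0,0],[0.94,0.89,0,0,0]]'
python3 -m creep '[[0.11,0.1,0,0,0],[0.23,0.22,0,0,0],[0.35,0.33,0,0,0],[0.47,0.44,0,0,0],[0.59,0.55,0,0,0],[0.7,0.66,0,0,0],[0.82,0.78,0,0,0],[0.94,0.89,0,0,0]]'
python3 -m creep '[[0.11,0.1,0,0,0],[0.23,0.22,0,0,0],[0.35,0.33,0,0,0],[0.47,0.44,0,0,0],[0.59,0.55,0,0,0],[0.7,0.66,0,0,0],[0.82,0.78,0,0,0],[0.94,0.89,0,0,0]]'
python3 -m creep '[[0,0,0,-0.03,0],[0,0,0,-0.065,0],[0,0,0,-0.1,0],[0,0,0,-0.135,0],[0,0,0,-0.17,0],[0,0,0,-0.2,0],[0,0,0,-0.215,0],[0,0,0,-0.215,0]]'
```

```text
clock: 2.3
tool_pos: [0.3688, 0.3308, 0.2266]
orientation: [-180.0, -0.0, -13.3]
force: [-0.1, 0.7, 0.5]
opening: 0.0002
clock: 2.97
tool_pos: [0.4397, 0.2226, 0.2266]
orientation: [-180.0, -0.0, -13.3]
force: [0.5, -0.5, 0.1]
opening: 0.0002
clock: 3.63
tool_pos: [0.5106, 0.1143, 0.2266]
orientation: [180.0, -0.0, -13.3]
force: [1.0, 0.2, -0.3]
opening: 0.0001
clock: 4.3
tool_pos: [0.5815, 0.0061, 0.2265]
orientation: [180.0, 0.0, -13.3]
force: [-0.2, -0.7, -0.0]
opening: 0.0002
clock: 4.97
tool_pos: [0.5812, 0.0069, 0.2265]
orientation: [-180.0, 0.0, 25.5]
force: [-0.8, 0.4, 0.0]
opening: 0.0003
```

```bash
python3 -m creep '[[0.01,-0.01,0.1,0,0],[0.02,-0.015,0.22,0,0],[0.02,-0.015,0.34,0,0],[0.02,-0.015,0.46,0,0],[0.02,-0.015,0.57,0,0],[0.02,-0.015,0.67,0,0],[0.02,-0.015,0.76,0,0],[0.02,-0.015,0.76,0,0]]'
python3 - <<'E'
from plant import snapshot,ctrl
from h import *
o=ctrl.get_obs();print(o['clock'],o['tool_pos'],o['orientation'],o['force'])
s=snapshot('scene');t=snapshot('top')
print(proj(s,o['tool_pos']),proj(t,o['tool_pos']))
a=cv2.resize(s['img'][180:280,260:380],None,fx=5,fy=5,interpolation=2)
b=cv2.resize(t['img'][180:300,230:370],None,fx=5,fy=5,interpolation=2)
cv2.imwrite('pics/s1.png',a);cv2.imwrite('pics/t1.png',b)
E
```

```text
clock: 5.63
tool_pos: [0.5813, 0.0096, 0.1482]
orientation: [-180.0, 0.2, 25.4]
force: [-0.2, 0.1, 0.5]
opening: 0.0005
5.6333 [0.58134026 0.00956887 0.14823665] [-1.79953951e+02  1.78715611e-01  2.53693904e+01] [-0.23072453  0.08108066  0.51373696]
[316.53607155 231.92646801] [303.80659996 242.39454334]
```

View pics/s1.png

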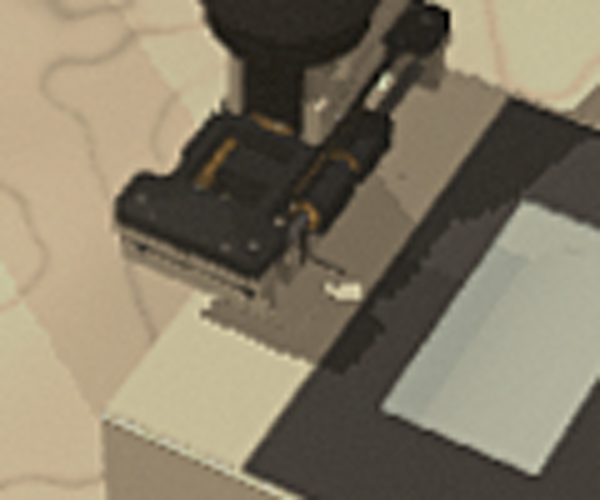

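```bash
python3 -m creep '[[0,0,0.03,0,0],[0,0,0.06,0,0],[0,0,0.09,0,0],[0,0,0.12,0,0],[0,0,0.14,0,0],[0,0,0.15,0,0],[0,0,0.16,0,0],[0,0,0.16,0,0]]'
python3 -m creep '[[0,0,0.005,0,0],[0,0,0.01,0,0],[0,0,0.015,0,0],[0,0,0.02,0,0],[0,0,0.025,0,0],[0,0,0.03,0,0],[0,0,0.03,0,0],[0,0,0.03,0,0]]'
```

```text
clock: 6.4
tool_pos: [0.5824, 0.0098, 0.1344]
orientation: [-180.0, 0.0, 25.4]
force: [1.0, -0.3, -0.2]
opening: 0.0006
clock: 7.07
tool_pos: [0.5825, 0.0098, 0.1315]
orientation: [180.0, 0.0, 25.4]
force: [-0.1, 0.6, -0.2]
opening: 0.0006
```

```bash
python3 -m creep '[[0,0,0.005,0,0],[0,0,0.01,0,0],[0,0,0.015,0,0],[0,0,0.02,0,0],[0,0,0.02,0,0],[0,0,0.02,0,0],[0,0,0.02,0,0],[0,0,0.02,0,0]]'
```

```text
clock: 7.73
tool_pos: [0.5825, 0.0099, 0.1296]
orientation: [180.0, -0.0, 25.4]
force: [0.3, -0.1, -1.4]
opening: 0.0004
```

```bash
python3 -m creep '[[0,0,0.003,0,0],[0,0,0.006,0,0],[0,0,0.01,0,0],[0,0,0.01,0,0],[0,0,0.01,0,0],[0,0,0.01,0,0],[0,0,0.01,0,0],[0,0,0.01,0,0]]'
```

```text
clock: 8.4
tool_pos: [0.5825, 0.0099, 0.1287]
orientation: [180.0, -0.0, 25.4]
force: [-0.6, 0.6, 3.5]
opening: 0.0002
```

```bash
python3 -m creep '[[0,0,0.003,0,0],[0,0,0.006,0,0],[0,0,0.01,0,0],[0,0,0.01,0,0],[0,0,0.01,0,0],[0,0,0.01,0,0],[0,0,0.01,0,0],[0,0,0.01,0,0]]'
```

```text
clock: 9.07
tool_pos: [0.5825, 0.0098, 0.1276]
orientation: [180.0, -0.0, 25.4]
force: [-0.6, 0.1, 3.2]
opening: 0.0007
```

The tip sank 1 mm with the force steady at about 3 N, so it's on the pad. I'll press further.

```bash
python3 -m creep '[[0,0,0.005,0,0],[0,0,0.01,0,0],[0,0,0.015,0,0],[0,0,0.02,0,0],[0,0,0.02,0,0],[0,0,0.02,0,0],[0,0,0.02,0,0],[0,0,0.02,0,0]]'
python3 - <<'E'
from plant import snapshot,ctrl
from h import *
s=snapshot('scene')
cv2.imwrite('pics/s2.png',cv2.resize(s['img'][160:340,260:440],None,fx=3,fy=3,interpolation=2))
E
```

```text
clock: 9.73
tool_pos: [0.5825, 0.0099, 0.1253]
orientation: [-180.0, 0.0, 25.4]
force: [0.2, -0.3, 0.5]
opening: 0.0003
```

View pics/s2.png

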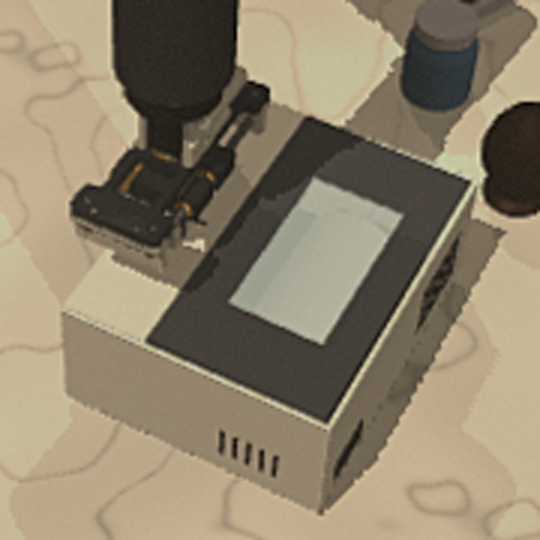

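The cover is still shut. I'll press another 1 mm.

```bash
python3 -m creep '[[0,0,0.004,0,0],[0,0,0.008,0,0],[0,0,0.012,0,0],[0,0,0.012,0,0],[0,0,0.012,0,0],[0,0,0.012,0,0],[0,0,0.012,0,0],[0,0,0.012,0,0]]'
python3 - <<'E'
from plant import snapshot,ctrl
from h import *
print(ctrl.get_obs()['force'])
s=snapshot('scene')
cv2.imwrite('pics/s3.png',cv2.resize(s['img'][160:340,260:440],None,fx=3,fy=3,interpolation=2))
print(ctrl.get_obs()['force'])
E
```

```text
clock: 10.45
tool_pos: [0.5825, 0.0099, 0.1244]
orientation: [180.0, -0.0, 25.4]
force: [-0.5, 0.6, 1.6]
opening: 0.0004
[-0.54435064  0.63903617  1.59205535]
[-0.62824623  0.48680886  2.21280213]
```

View pics/s3.png

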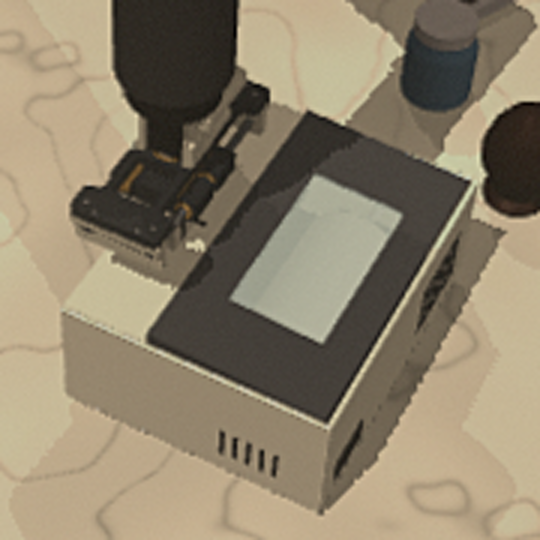

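The cover's front edge looks slightly higher, with the corner moving from about (310,120) to (305,113). I'll hold and look again.

```bash
python3 -m creep '[[0,0,0,0,0],[0,0,0,0,0],[0,0,0,0,0],[0,0,0,0,0],[0,0,0,0,0],[0,0,0,0,0],[0,0,0,0,0],[0,0,0,0,0]]'
python3 - <<'E'
from plant import snapshot,ctrl
from h import *
s=snapshot('scene')
cv2.imwrite('pics/s4.png',cv2.resize(s['img'][160:340,260:440],None,fx=3,fy=3,interpolation=2))
E
```

```text
clock: 11.17
tool_pos: [0.5825, 0.0099, 0.1244]
orientation: [180.0, -0.0, 25.4]
force: [0.3, -0.0, 2.5]
opening: 0.0003
```

View pics/s4.png

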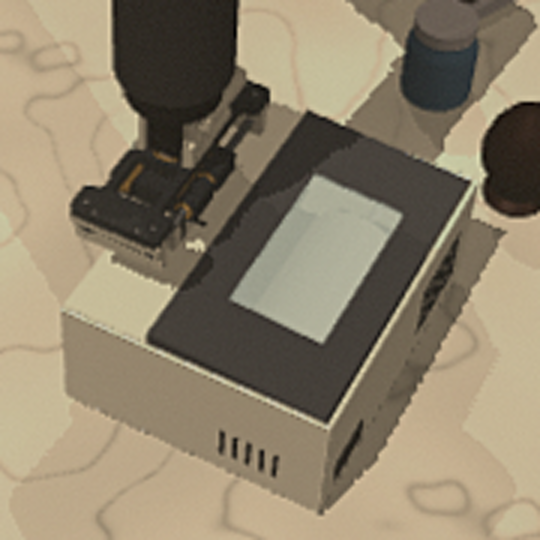

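```bash
python3 - <<'E'
import cv2,numpy as np
a=[cv2.imread(f'pics/s{i}.png').astype(int) for i in (2,3,4)]
print(np.abs(a[1]-a[0]).mean(),np.abs(a[2]-a[1]).mean())
d=np.abs(a[2]-a[1]).max(2);print((d>40).sum(),(np.abs(a[1]-a[0]).max(2)>40).sum())
E
python3 -m creep '[[0,0,0.003,0,0],[0,0,0.006,0,0],[0,0,0.01,0,0],[0,0,0.01,0,0],[0,0,0.01,0,0],[0,0,0.01,0,0],[0,0,0.01,0,0],[0,0,0.01,0,0]]'
python3 - <<'E'
from plant import snapshot,ctrl
from h import *
print(ctrl.get_obs()['moment'])
s=snapshot('scene')
cv2.imwrite('pics/s5.png',cv2.resize(s['img'][160:340,260:440],None,fx=3,fy=3,interpolation=2))
E
```

```text
2.1835733882030177 1.1023742569730224
0 2289
clock: 11.88
tool_pos: [0.5825, 0.0099, 0.1238]
orientation: [180.0, -0.0, 25.4]
force: [-1.5, -1.1, 5.9]
opening: 0.0006
[0.13375265 0.70946309 0.00982414]
```

View pics/s5.png

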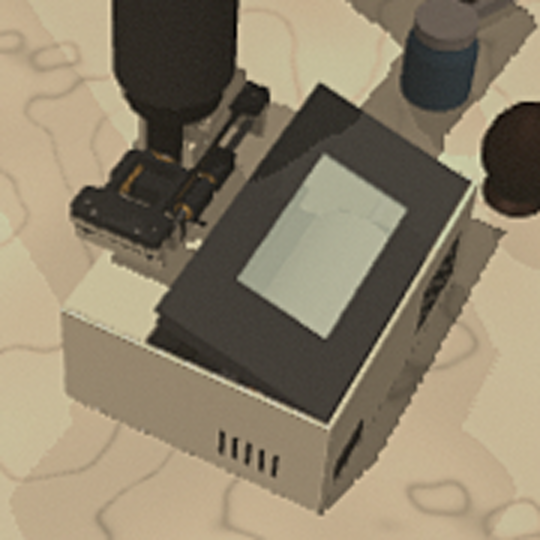

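The cover is free and rising. I'll lift straight up, then back off.

```bash
python3 -m creep '[[0,0,-0.03,0,0],[0,0,-0.08,0,0],[0,0,-0.16,0,0],[0,0,-0.26,0,0],[0,0,-0.38,0,0],[0,0,-0.5,0,0],[0,0,-0.62,0,0],[0,0,-0.74,0,0]]'
python3 -m creep '[[-0.05,0,-0.1,0,0],[-0.15,0,-0.2,0,0],[-0.25,0,-0.3,0,0],[-0.4,0,-0.4,0,0],[-0.55,0,-0.5,0,0],[-0.7,0,-0.5,0,0],[-0.8,0,-0.5,0,0],[-0.8,0,-0.5,0,0]]'
python3 - <<'E'
from plant import snapshot,ctrl
from h import *
s=snapshot('scene');t=snapshot('top')
cv2.imwrite('pics/s6.png',s['img']);cv2.imwrite('pics/t6.png',t['img'])
E
```

```text
clock: 12.6
tool_pos: [0.5824, 0.0098, 0.1987]
orientation: [-180.0, -0.0, 25.4]
force: [0.6, 0.1, 0.1]
opening: 0.0007
clock: 13.27
tool_pos: [0.508, -0.0254, 0.248]
orientation: [-180.0, -0.0, 25.4]
force: [-0.5, -1.0, -0.7]
opening: 0.0007
```

View pics/s6.png

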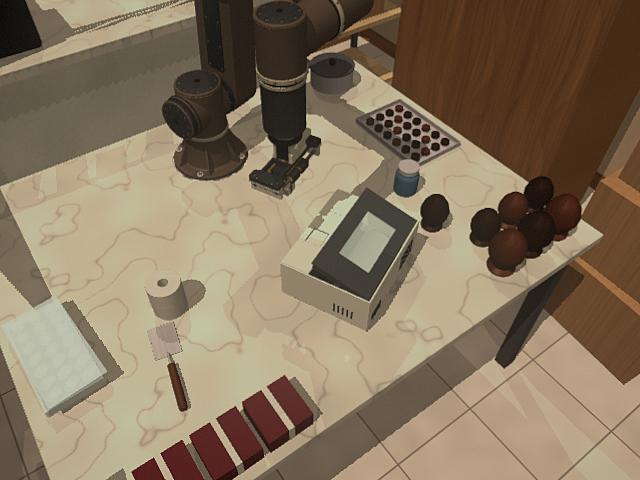

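View pics/t6.png

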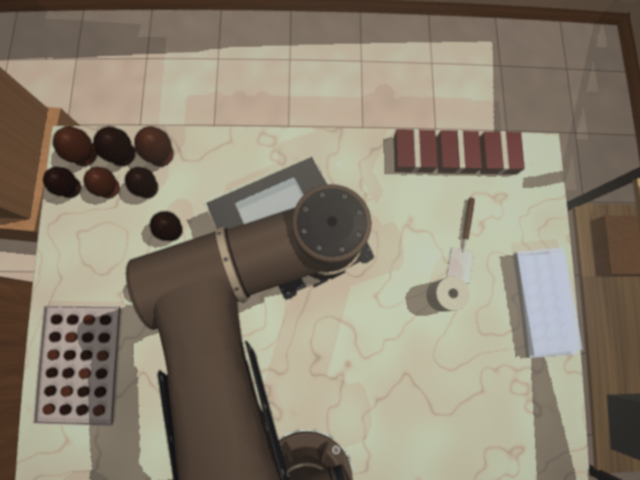

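The cover stands up, with its front corners at about (368,188) and (312,272) in the scene view. The loose things are where they were. I'll check the angle by projection.

```bash
python3 - <<'E'
from plant import snapshot,ctrl
from h import *
s=snapshot('scene')
r=R.from_euler('z',25.4,degrees=True)
for th in (0,.2,.32):
  L=.155
  print(th,[proj(s,r.apply([.112-L*np.cos(th),y,.13+L*np.sin(th)])+[.6425,.074,0]).round(1) for y in(.145,-.145)])
a=cv2.imread('pics/scene0.png').astype(int)
d=(np.abs(a-s['img']).max(2)>50)
for n,(x,y,w,h) in dict(roll=(140,262,50,62),spat=(145,320,50,95),jar=(390,155,32,42),egg=(417,190,35,42)).items(): print(n,d[y:y+h,x:x+w].sum())
print(ctrl.get_obs()['qvel'].round(3))
cv2.imwrite('pics/s7.png',cv2.resize(s['img'][160:340,260:440],None,fx=3,fy=3,interpolation=2))
E
```

```text
0 [array([361.6, 199.3]), array([308. , 273.9])]
0.2 [array([363.5, 191.3]), array([309.1, 266.3])]
0.32 [array([365.6, 186.9]), array([310.9, 262.2])]
roll 0
spat 0
jar 213
egg 0
[ 0.234  0.945  0.498  0.019  0.113 -0.031]
```

View pics/s7.png

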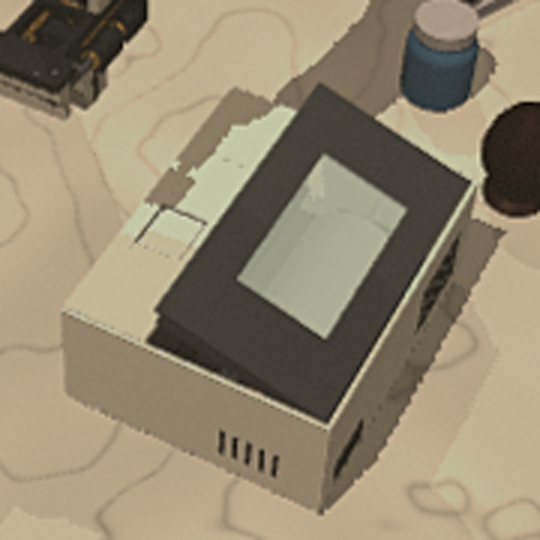

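The cover corners, at about (367,188) and (313,263), match the 0.32 rad projection. The pad is flush again and the arm is clear.

```bash
python3 -c "
from plant import workorder
print(workorder.close_job())"
```

```text
the job is handed in; nothing more can be done
None
```

The printer's cover is open: I pressed the release pad, the cover sprang up by itself, and I moved clear and handed the job in at about 13 s. The hand-in gave no verdict.

- **Finding the pad:** It showed up in both camera views, about 33 mm to the right of the panel's middle. With the shut fingertips lined up with the pad, I touched down lightly. It gave way at about 3 N where the panel would have stopped me hard.
- **Pressing it:** The cover rose slightly and paused at about 4 mm of travel. It sprang up at about 5 mm, where the last force reading was about 6 N. The 4 mm figure disagrees with the stated 3 mm release point. I put that down to height calibration error but did not check it.
- **Cover:** In the last picture its front corners match about 0.3 rad, close to fully up, with nothing touching it.
- **Pad:** It looked back in place by eye. I did not measure its position.
- **Things on the bench:** The egg, spare roll and spatula showed no change in the scene picture. The area around the jar did change. The jar looked to be in the same place and the arm had never been near it, so I took that as the arm's shadow.
- **Arm:** It is well clear of the printer, and the force readings are back to noise.

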